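Taper gauge under the sprung plate of a gap jig

TASK

Pick up the taper gauge by its orange grip and slide its blade, flat along the bed and straight in, into the jig's open mouth until it drags snugly under the sprung plate and has lifted the plate about 3 mm (green shows on the pin that rises out of the blue head, but no red). Do not force it further, leave the spanner and the wood offcut alone, and finish while still gripping the gauge and holding it at that depth.

Things in the scene. Friction and masses are not known exactly. Their poses are not given: they have to be found in the camera images.
- gauge_grip (a point): centre of the grip post of the loose taper gauge: an upright orange post with black ribs, 20 mm along the blade, 24 mm across it and 58 mm tall; this point is 29 mm above the gauge's underside. Axes as gauge. Grip it from above with the fingers before and behind it (closing along the blade), in its upper half, as the blade is 13 mm thick where it meets the post
- gauge_tip (a point): middle of the bottom edge of the blade's tip, 130 mm ahead (+x) of the post's axis
- gauge: the taper gauge, about 0.14 kg, lying on its flat underside on the bench. Origin on the underside below the post's axis, x along the steel blade to its tip, z up. The blade is 22 mm wide, flat below and sloping above: 1.5 mm thick at the tip, 0.1 mm thicker per mm towards the post, 13.5 mm at the post's front face (120 mm from the tip)
- jig: gap jig fixed to the bench: dark steel bed plate, 12 mm high, 110 mm wide, from 75 mm before (-x) to 60 mm behind its origin, two steel posts at y = +-42 mm, a blue head across them and below it the sprung aluminium plate; 72 mm high in all. Origin on the bench at the middle of the sprung plate, x along the direction in which the blade goes in, z up. The bed begins with a ramp (the first 25 mm, from 4 to 12 mm high), then is flat
- mouth (a point): middle of the gap's entrance: on the bed's top (12 mm above the bench), right below the front edge of the sprung plate's flat underside, 25 mm before the jig's origin. Axes as jig. The plate is 64 mm wide; before the edge an upturned lip, 13 mm long, leads up and out
- head (a joint): m, height at which the blue head is set in this jig (it does not move during the job), 0 to 0.002. Gap between bed and sprung plate at rest = 4.5 mm + this value
- plate (a joint): m, lift of the sprung plate, 0 at rest, grows as the blade wedges it upwards, stop at 0.007. The spring presses it down with about 4.6 N as it begins to lift and 1.2 N more per mm, so that pushing the blade in takes some 2 to 5 N as the plate begins to lift and 4 to 12 N at 3 mm (less if the gripper, not the bed, bears the blade). The pin through the head rises with it and shows steel to 1.5 mm, then also green, and red from 5 mm on
- spanner: combination spanner, 173 mm long, 7 mm thick, loose at the back of the bench; bystander
- offcut: sawn wood offcut, 42 x 130 x 38 mm, loose at the back of the bench; bystander
There are look-alikes about, which are no part of the job. There is more than one size of the jig; the one meant has the size given above.

How it is judged:
On the way, in this order (a step that is already met when the one before it is completed fails the run):
1. the gauge is lifted off the bench in the gripper (height (world z) of gauge above 0.008 m and contact force between the fingers and gauge above 1 N), for 0.1 s.
2. the blade's tip has entered the mouth, below the sprung plate and pointing straight in (x of gauge_tip in the frame of mouth above 0.005 m and z of gauge_tip in the frame of mouth below 0.006 m and angle between the x axis of gauge and the x axis of jig, either way round below 0.2 rad), for 0.02 s.
At the end, for the whole second after the job is handed in: The gripped gauge stands still between bed and sprung plate, tip 25 mm or more in, within 25 mm of the middle, tip no more than 5 mm above the bed, in line within 0.2 rad, level within 0.09 rad; the plate is lifted 1.5 to 5 mm and presses on the blade with over 2 N (value of joint plate between 0.0015 and 0.005 m and contact force between gauge and plate above 2 N and contact force between the fingers and gauge above 2 N and x of gauge_tip in the frame of mouth above 0.025 m and z of gauge_tip in the frame of mouth below 0.005 m and y of gauge_tip in the frame of mouth between -0.025 and 0.025 m and angle between the x axis of gauge and the x axis of jig, either way round below 0.2 rad and angle between gauge's own z axis and vertical below 0.09 rad and linear speed of gauge below 0.01 m/s); the arm keeps its last pose, push and grip.
It fails at once if the gauge is forced: the sprung plate rises more than 6 mm (value of joint plate above 0.006 m).
It fails at once if the spanner or the wood offcut is moved more than 30 mm (distance of any of spanner, offcut from where it was at the start of the episode above 0.03 m).
It also fails if it takes over 45 s, if anything falls off the work surface, if the arm or the gripper's body presses on something with over 40 N, if the wrist force passes 120 N, or if a joint passes its speed limit or range.

ROBOT

A 7-joint arm with a two-finger parallel gripper is mounted at the origin on a cart in front of the work surface, level with it; the furniture and walls round the work are solid. World frame = base frame: x ahead of the robot, y to its left, z up, the work surface at z = 0. Lengths are in m, angles in rad, forces in N, time in s.
With the tool pointing down it reaches from about 0.425 to 0.875 m from the base axis. Payload 4.7 kg.
Tool frame: the origin (TCP) lies between the finger pads; the fingertips stand 14 mm ahead of it and the grasp point (between the pads) lies 5 mm behind it; z points along the fingers, y is the line along which they close (so a half turn about z gives the same grasp; the last joint's range is limited). The gripper opens to 87 mm and grips with 3 to 60 N. Pads are 19 mm wide; open, the fingers measure 117 mm over their backs; the gripper's body (75 mm by 190 mm) begins 51 mm behind the grasp point.
Start: joints at [1.186, 0.321, -0.07, 1.45, 0.023, 1.371, -0.057], TCP at [0.252, -0.599, 0.237] pointing down, gripper open.
Joint ranges: [-2.86, 2.86], [-0.3, 2.09], [-1.38, 1.24], [0.06, 2.45], [-1.56, 4.7], [0.09, 2.05], [-2.69, 2.69]. Speed limits (rad/s): [2.57, 2.57, 3.14, 3.14, 3.14, 3.14, 3.14].

INTERFACE

Orientations are given as a rotation vector (axis times angle).
In Python, from bench import ctrl gives the robot as it stands.
- The arm moves only by the shell command python3 -m inch 'ROWS' [OPENING] [FORCE]. ROWS is JSON, a list of rows, each a list of 6 numbers: the shift along the world's x, y, z in mm, then the turn, a rotation vector about the world's x, y, z in degrees. In form: [[tx, ty, tz, rx, ry, rz], ...]. A call has 1 to 20 rows; each row is the pose to reach, as a shift and turn from the pose commanded when the call began; what a row does not reach only later rows make up. A row lasts 1/8 s, in which the tool goes at most 62.5 mm and 10.7 degrees, less where a joint would pass 70% of its speed; a pose out of reach is approached as far as the arm can. A call with a gripper value outside its range is refused whole. OPENING is the finger opening in mm, from 0 to 87, set as the call begins (- or left out, the last holds). The fingers move at their own pace and stop on an object; FORCE is the grip in N (left out, the last holds). Time passes only in rows, so rows that repeat a pose let the fingers close. It gives the time, the measured TCP pose, the force, the opening and the grip force at its end, in the units of the state.
- ctrl.get_state(): the state, without advancing time (a new reading comes with each control period).
- ctrl.get_image(name): name is "scene" or "top" or "wrist"; returns (picture, depth): 420x560x3 uint8, red, green, blue; 420x560 float32, m along the optical axis (not along the pixel's ray), 0 where there is no reading.
- ctrl.camera_params(name): a dict with "mtx" (3x3 intrinsics, pixels), "dist_coeffs" ([k1, k2, p1, p2, k3] as OpenCV has them; the pictures are not rectified), "T" (4x4, takes a point from camera to world coordinates). Camera axes: x right, y down, z forward; pixel columns grow to the right and rows downward; lengths in m; the calibration is good to about 2 mm. A picture is of the moment at which its call begins: read the wrist's pose just before it. camera_params takes no time and is no camera call; for the wrist camera it gives the pose at the moment of the call.
- ctrl.close_job(): hands the job in; it is judged then, once.
The state is a dict: "time": time; "joint_positions": joint angles; "qd": joint speeds; "joint_torque": joint torques, N m; "position": TCP position; "tool_rot": TCP orientation; "ft_force": force on the tool from outside, world axes, zero at the start; "torque": the same for the moment, N m; "grip_width": opening from 0.0 (shut) to 1.0 (fully open); "grip_force": force on a finger pad.
Only numpy, scipy, OpenCV 4.12 (cv2) and the standard library are available. Lean on these libraries where they do the work, as an engineer would, in place of code of your own. Each camera call takes 0.05 s, during which the arm holds its last target. There are 200 camera calls.

## Working session

There is one attempt and no reset: what is moved stays moved. The work goes in short steps, Python scripts to look and compute and a shell command to move; the robot and the scene stay as the last step left them, time stands still between calls to the robot, and variables do not carry over. Pictures are saved under pics/ and viewed, at most 10 in all, crops included, and the job is handed in when it is done.

```bash
mkdir -p pics
cat > h.py <<'E'
import numpy as np, cv2
from bench import ctrl
def snap(n,tag):
    p=ctrl.camera_params(n); im,d=ctrl.get_image(n)
    cv2.imwrite(f'pics/{tag}.png',im[:,:,::-1]); np.savez(f'pics/{tag}.npz',d=d,im=im,K=p['mtx'],D=p['dist_coeffs'],T=p['T'])
def ld(tag): return np.load(f'pics/{tag}.npz')
def ray(tag,uv):
    z=ld(tag); q=cv2.undistortPoints(np.array([[uv]],float),z['K'],z['D'])[0,0]
    T=z['T']; return T[:3,3],T[:3,:3]@np.array([q[0],q[1],1])
def atz(tag,uv,h):
    o,r=ray(tag,uv); return o+r*(h-o[2])/r[2]
def dep(tag,uv):
    z=ld(tag); o,r=ray(tag,uv); u,v=map(int,map(round,uv)); w=z['d'][v-1:v+2,u-1:u+2]; w=w[w>0]
    return o+r*(np.median(w) if len(w) else 0)
def tri(t1,a,t2,b):
    o,r=ray(t1,a);p,s=ray(t2,b)
    k=np.linalg.lstsq(np.stack([r,-s],1),p-o,rcond=None)[0]
    A=o+r*k[0];B=p+s*k[1]; return (A+B)/2,np.linalg.norm(A-B)
E
python3 - <<'E'
from h import *
import cv2
for n in('top','scene'): snap(n,n+'0')
s=ctrl.get_state(); print(s)
a=cv2.imread('pics/top0.png')
for n in('top0','scene0'): print(n,ld(n)['T'].round(3).tolist(),ld(n)['K'].round(0).tolist())
E
```

```text
{'time': 0.1, 'joint_positions': array([ 1.18608858,  0.32173063, -0.07007538,  1.45153372,  0.02261796,
        1.3707818 , -0.0568576 ]), 'qd': array([-2.26554904e-04, -2.42106951e-03, -5.44599206e-04, -3.49433050e-03,
       -9.69299467e-05, -1.98972882e-03, -1.06396254e-05]), 'joint_torque': array([ 1.84537789e-04, -4.92570662e+01, -4.05517146e-01, -3.13398135e+01,
       -6.40941714e-02,  3.95759556e-02,  6.08934761e-05]), 'position': array([ 0.25217666, -0.59859331,  0.23559232]), 'tool_rot': array([-3.07774509e+00, -6.22083309e-01,  6.89714206e-04]), 'ft_force': array([ 0.22640711,  0.00218036, -1.21733265]), 'torque': array([-0.00325896, -0.01710344, -0.00153394]), 'grip_force': 0.0, 'grip_width': 0.999240736496301}
top0 [[0.015, -0.982, 0.191, 0.314], [-1.0, -0.016, -0.005, 0.049], [0.008, -0.191, -0.982, 1.18], [0.0, 0.0, 0.0, 1.0]] [[515.0, 0.0, 281.0], [0.0, 515.0, 217.0], [0.0, 0.0, 1.0]]
scene0 [[-0.662, -0.585, 0.469, 0.14], [-0.75, 0.512, -0.419, 0.407], [0.005, -0.629, -0.777, 0.728], [0.0, 0.0, 0.0, 1.0]] [[453.0, 0.0, 281.0], [0.0, 453.0, 203.0], [0.0, 0.0, 1.0]]
```

View pics/top0.png

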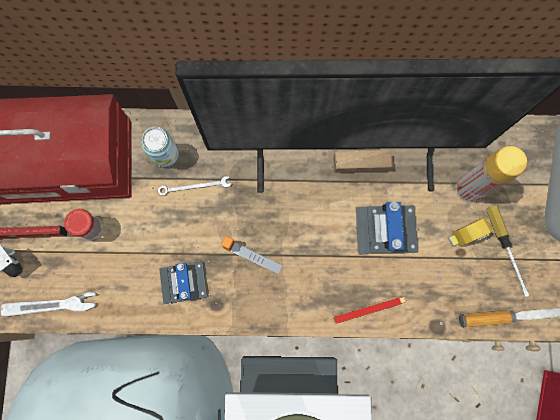

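View pics/scene0.png

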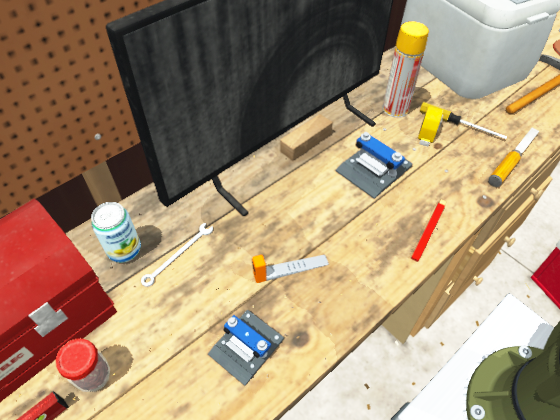

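Top view: the gauge's orange grip is at (228,243) and its tip at (281,268). There are two jigs, a large one at (387,229) and a small one at (183,282). The spanner is at (195,186) and the offcut at (364,160). The large jig's bed spans about 61x50 px, roughly 135x110 mm, which fits the description. I'll confirm this with metric coordinates and one enlarged crop.

Run:
```python
from h import *
a=cv2.imread('pics/top0.png')
c1=cv2.resize(a[190:270,345:430],None,fx=4.6,fy=4.6,interpolation=cv2.INTER_CUBIC)
c2=cv2.resize(a[225:310,155:240+50],None,fx=4.6*80/85*.65,fy=4.6*80/85*.65,interpolation=cv2.INTER_CUBIC)
b=cv2.imread('pics/scene0.png'); c3=cv2.resize(b[120:205,325:425],None,fx=3.9,fy=3.9,interpolation=cv2.INTER_CUBIC)
c4=cv2.resize(b[240:300,240:340],None,fx=3.9,fy=3.9,interpolation=cv2.INTER_CUBIC)
W=np.zeros((600,800,3),np.uint8)
for c,(y,x) in((c1,(0,0)),(c2,(369,0)),(c3,(0,400)),(c4,(340,400))):
    c=c[:600-y,:800-x]; W[y:y+c.shape[0],x:x+c.shape[1]]=c
cv2.imwrite('pics/crop1.png',W)
for n,u in(('grip',(228,243)),('tip',(281,268)),('bedUL',(361,206)),('bedLL',(357,254)),('bedUR',(413,206)),('bedLR',(418,252)),('head',(394,227)),('sUL',(161,263)),('sLL',(165,303)),('sUR',(204,262)),('sLR',(208,300))):
    print(n,dep('top0',u).round(4))
for n,u in(('grip',(259,262)),('tip',(327,260)),('head',(381,150))): print(n,dep('scene0',u).round(4))
```

```text
grip [0.4722 0.1582 0.0566]
tip [ 0.4246  0.0404 -0.0013]
bedUL [ 5.729e-01 -1.450e-01 -3.000e-04]
bedLL [ 4.596e-01 -1.342e-01 -4.000e-04]
bedUR [ 0.5745 -0.2664  0.0018]
bedLR [ 0.467  -0.2755 -0.0032]
head [ 0.5138 -0.2077  0.058 ]
sUL [ 0.4318  0.3154 -0.0019]
sLL [0.3417 0.3002 0.0017]
sUR [ 0.4356  0.2172 -0.0013]
sLR [0.3497 0.2041 0.0006]
grip [0.4706 0.1615 0.0589]
tip [0.4183 0.0418 0.0015]
head [ 0.5119 -0.2067  0.0601]
```

View pics/crop1.png

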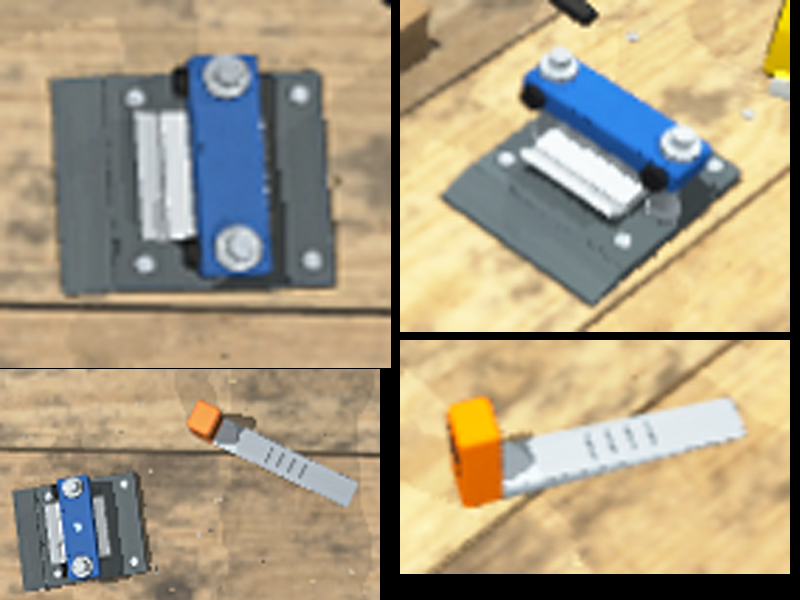

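The crop confirms it. The large jig, at top (387,229), has a bed of about 110x135 mm with its lip and ramp facing left, so the blade goes in towards world -y. The jig at (183,282) is only about 90x100 mm and is the look-alike. I'll fit the poses now.

Run:
```python
from h import *
f=lambda x,y:(345+x/4.6-.5,190+y/4.6-.5)
g=lambda x,y:(400*0+325+(x-400)/3.9,120+y/3.9)
UL=atz('top0',f(50,78),.004);LL=atz('top0',f(64,293),.004);LR=atz('top0',f(336,285),.012);UR=atz('top0',f(322,70),.012)
print([p.round(4)[:2] for p in(UL,LL,LR,UR)])
ax=(UR+LR-UL-LL)[:2]; w=(UL+UR-LL-LR)[:2]; print('len',np.linalg.norm(ax)/2,'wid',np.linalg.norm(w)/2)
ya=np.degrees(np.arctan2(ax[1],ax[0])); yb=np.degrees(np.arctan2(w[1],w[0]))-90; print('jig yaw',ya,yb)
c=(UL+LL+LR+UR)[:2]/4; u=ax/np.linalg.norm(ax); print('org',c+u*.0075,'mouth',c-u*.0175)
# bolts/ bolt heights
print('bolt A',tri('top0',f(228,75),'scene0',g(560,62)),'B',tri('top0',f(238,247),'scene0',g(683,140)))
s=2.814; k=lambda x,y:(155+x/s-.5,225+(y-369)/s-.5)
m=lambda x,y:(240+(x-400)/3.9-.4,240+(y-340)/3.9-.4)
print('post top', tri('top0',k(204,418),'scene0',m(473,407)))
print('tip',tri('top0',k(351,492),'scene0',m(742,420)))
G=atz('top0',k(204,418),.058);t=atz('top0',k(351,494),.001);d=(t-G)[:2]
print(G,t,np.linalg.norm(d),np.degrees(np.arctan2(d[1],d[0])))
```

```text
[array([ 0.5707, -0.1312]), array([ 0.4609, -0.1368]), array([ 0.4662, -0.2704]), array([ 0.5753, -0.2672])]
len 0.13493563026205488 wid 0.10949623402458658
jig yaw -87.88487848085424 -87.70951817634608
org [ 0.51856614 -0.20887432] mouth [ 0.51764345 -0.18389135]
bolt A (array([ 0.55839481, -0.20762612,  0.06769078]), np.float64(0.0028343802132609064)) B (array([ 0.47430925, -0.20976757,  0.06977959]), np.float64(0.0037064863017347398))
post top (array([0.47318091, 0.1595636 , 0.07024884]), np.float64(0.001383245387045646))
tip (array([0.42090101, 0.04283207, 0.00100973]), np.float64(0.006675104521330234))
[0.47437848 0.16035272 0.058     ] [0.42218319 0.044471   0.001     ] 0.12709414285330578 -114.24768953074158
```

```bash
python3 -m inch '[[30,50,0,0,0,10],[60,100,0,0,0,20],[95,150,0,0,0,30],[130,200,0,0,0,40],[160,250,0,0,0,50],[185,305,0,0,0,60],[205,360,0,0,0,70],[222,415,0,0,0,80],[235,470,0,0,0,90],[242,525,0,0,0,100],[245,580,0,0,0,110],[243,640,0,0,0,120],[235,700,-10,0,0,130],[226,745,-20,0,0,133],[222,759,-35,0,0,133],[222,759,-35,0,0,133],[222,759,-35,0,0,133]]' 87
python3 - <<'E'
from h import *
s=ctrl.get_state(); print(s['joint_positions'].round(2),s['tool_rot'])
snap('wrist','w1'); print(ld('w1')['T'].round(3).tolist())
E
```

```text
time: 2.22
position: [0.4748, 0.1588, 0.2018]
tool_rot: [0.66, 3.071, -0.001]
ft_force: [0.1, -0.3, 0.2]
grip_width: 1.002
grip_force: 0.0
[ 0.46  0.08 -0.86  1.84  0.06  1.26  0.73] [ 6.59503501e-01  3.07135037e+00 -6.27059477e-04]
[[0.412, 0.876, 0.251, 0.405], [0.911, -0.396, -0.113, 0.19], [0.001, 0.275, -0.961, 0.35], [0.0, 0.0, 0.0, 1.0]]
```

View pics/w1.png

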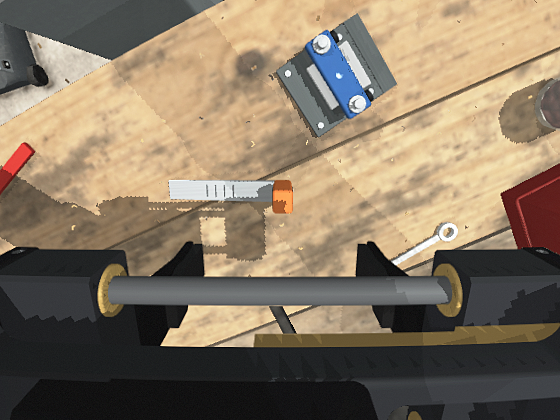

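The wrist view shows the gauge with its orange post at (283,197) and blade tip at (169,190). The small look-alike jig is above it. I'll refine the post top and blade axis from depth and colour.

```bash
cat >> h.py <<'E'
def cloud(tag):
    z=ld(tag); d=z['d']; h,w=d.shape; v,u=np.mgrid[:h,:w]
    q=cv2.undistortPoints(np.stack([u.ravel(),v.ravel()],1).astype(float)[:,None],z['K'],z['D'])[:,0]
    P=np.c_[q,np.ones(len(q))]*d.reshape(-1,1); return (P@z['T'][:3,:3].T+z['T'][:3,3]).reshape(h,w,3)
E
python3 - <<'E'
from h import *
for tag,(r0,r1,c0,c1) in(('w1',(165,225,255,305)),('top0',(225,260,215,245))):
    P=cloud(tag); im=ld(tag)['im'].astype(int); m=np.zeros(P.shape[:2],bool); m[r0:r1,c0:c1]=1
    m&=(im[:,:,0]-im[:,:,2]>110)&(im[:,:,0]>130)
    t=m&(P[:,:,2]>.053); Q=P[t]; print(tag,m.sum(),t.sum(),Q.mean(0),Q.min(0),Q.max(0))
    if t.sum()>5: print(cv2.minAreaRect((Q[:,:2]*1000).astype(np.float32)), np.argwhere(t).mean(0)[::-1])
z=ld('w1');im=z['im'].astype(int);P=cloud('w1')
for r in(178,182,186,190,194,198,202): print(r,[tuple(im[r,c]) for c in(165,168,171,174,200)])
for c in (175,190,205,240,255): print(c,[int(im[r,c].mean()) for r in range(174,206)],P[190,c].round(4))
E
python3 - <<'E'
import sys;sys.path.insert(0,'.')
from h import *
a=cv2.imread('pics/w1.png')[160:230,150:310]
cv2.imwrite('pics/w1c.png',cv2.resize(a,None,fx=5,fy=5,interpolation=cv2.INTER_CUBIC))
E
```

```text
w1 580 458 [0.47412716 0.16189957 0.05807801] [0.40542264 0.149553   0.05316396] [0.48816735 0.18966494 0.34972322]
((446.3478698730469, 174.63206481933594), (18.679372787475586, 86.9539794921875), 65.54542541503906) [282.50218341 200.66157205]
top0 101 91 [0.47422965 0.16096892 0.05665966] [0.46084483 0.14946643 0.0530096 ] [0.48748671 0.1732888  0.06132684]
((474.2259216308594, 161.14820861816406), (19.812175750732422, 22.5610294342041), 65.98213958740234) [226.76923077 242.06593407]
178 [(np.int64(226), np.int64(190), np.int64(143)), (np.int64(231), np.int64(197), np.int64(148)), (np.int64(222), np.int64(185), np.int64(138)), (np.int64(204), np.int64(170), np.int64(125)), (np.int64(206), np.int64(169), np.int64(128))]
182 [(np.int64(227), np.int64(191), np.int64(146)), (np.int64(129), np.int64(120), np.int64(103)), (np.int64(222), np.int64(226), np.int64(227)), (np.int64(222), np.int64(226), np.int64(227)), (np.int64(222), np.int64(226), np.int64(228))]
186 [(np.int64(231), np.int64(196), np.int64(150)), (np.int64(119), np.int64(97), np.int64(73)), (np.int64(222), np.int64(226), n
[... 1294 characters left out ...]
2, 225, 226, 227, 227, 227, 224, 227, 226, 223, 225, 227, 227, 223, 225, 227, 229, 228, 199, 163, 147, 109, 114, 115, 116] [0.432  0.0657 0.0035]
205 [190, 183, 175, 176, 173, 172, 187, 236, 228, 231, 234, 239, 239, 238, 239, 235, 234, 237, 239, 235, 233, 234, 233, 230, 229, 226, 158, 88, 93, 70, 76, 79] [0.4388 0.0825 0.0069]
240 [147, 142, 139, 142, 151, 155, 145, 176, 221, 213, 211, 212, 211, 207, 204, 209, 211, 206, 207, 206, 208, 213, 214, 191, 105, 126, 144, 83, 74, 80, 93, 119] [0.4547 0.1191 0.0098]
255 [158, 163, 164, 165, 165, 157, 130, 172, 221, 213, 212, 211, 210, 206, 210, 212, 213, 212, 210, 210, 211, 213, 195, 108, 107, 116, 120, 114, 104, 103, 104, 102] [0.4614 0.1346 0.0112]
```

View pics/w1c.png

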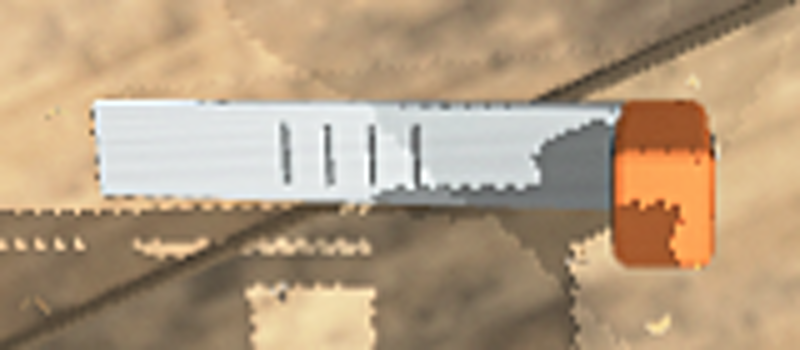

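The crop shows the post's top face centred at (282.8,201.8) and the tip edge at (169.4,190) in wrist pixels.

Run:
```python
from h import *
a=atz('w1',(282.8,201.8),.058);b=atz('w1',(169.4,189.8),.0015);d=b-a
print(a,b,np.hypot(*d[:2]),np.degrees(np.arctan2(d[1],d[0])))
print(tri('w1',(282.8,201.8),'top0',(226.8,242.1)),tri('w1',(282.8,201.8),'scene0',(258.4,256.7)))
s=ctrl.get_state();print(a*1000-s['position']*1000)
```

```text
[0.47522711 0.16171383 0.058     ] [0.42200256 0.04332058 0.0015    ] 0.1298068386221587 -114.20664789407824
(array([0.4748587 , 0.16125482, 0.05657236]), np.float64(0.001536011930669774)) (array([0.46981108, 0.16335505, 0.0789518 ]), np.float64(0.0010820862809297219))
[ 1.40001141e-01  3.10284949e+00 -1.43980969e+02]
```

```bash
python3 -m inch '[[0,2.5,-40,0,0,0],[0,2.5,-85,0,0,0],[0,2.5,-120,0,0,0],[0,2.5,-145,0,0,0],[0,2.5,-158,0,0,0],[0,2.5,-163,0,0,0],[0,2.5,-163,0,0,0],[0,2.5,-163,0,0,0]]'
python3 -m inch '[[0,0,0,0,0,0],[0,0,0,0,0,0],[0,0,0,0,0,0],[0,0,0,0,0,0],[0,0,0,0,0,0],[0,0,0,0,0,0],[0,0,0,0,0,0],[0,0,0,0,0,0]]' 8 40
```

```text
time: 3.28
position: [0.4752, 0.1626, 0.0396]
tool_rot: [0.657, 3.07, 0.001]
ft_force: [0.4, -0.1, 1.1]
grip_width: 1.0
grip_force: 0.0
time: 4.28
position: [0.4743, 0.1624, 0.0386]
tool_rot: [-0.657, -3.072, 0.0]
ft_force: [-0.7, -0.6, 0.7]
grip_width: 0.228
grip_force: 40.0
```

```bash
python3 -m inch '[[0,0,10,0,0,0],[0,0,25,0,0,0],[0,0,40,0,0,0],[0,0,50,0,0,0],[5,-20,50,0,0,5],[12,-50,50,0,0,11],[20,-80,50,0,0,17],[27,-110,50,0,0,22],[33,-135,50,0,0,26.3],[36,-156,50,0,0,26.3],[36,-156,35,0,0,26.3],[36,-156,22,0,0,26.3],[36,-156,14,0,0,26.3],[36,-156,14,0,0,26.3],[36,-156,14,0,0,26.3]]'
python3 - <<'E'
from h import *
s=ctrl.get_state(); print(s['joint_positions'].round(2))
snap('wrist','w2');snap('top','top2');snap('scene','scene2')
a=cv2.imread('pics/w2.png');b=cv2.imread('pics/scene2.png')[100:240,220:440];t=cv2.imread('pics/top2.png')[180:280,270:430]
W=np.zeros((600,800,3),np.uint8); W[:300,:400]=cv2.resize(a,(400,300)); b=cv2.resize(b,(400,255)); W[:255,400:]=b
W[300:550,:400]=cv2.resize(t,(400,250)); c=a[100:250,50:320]; W[300:300+222,400:]=cv2.resize(c,(400,222))
cv2.imwrite('pics/m2.png',W)
E
```

```text
time: 6.15
position: [0.5106, 0.0071, 0.0527]
tool_rot: [-0.061, 3.141, 0.001]
ft_force: [-1.0, -0.1, -1.1]
grip_width: 0.226
grip_force: 40.0
[ 0.65  0.3  -0.8   1.97  0.26  0.98  1.34]
```

View pics/m2.png

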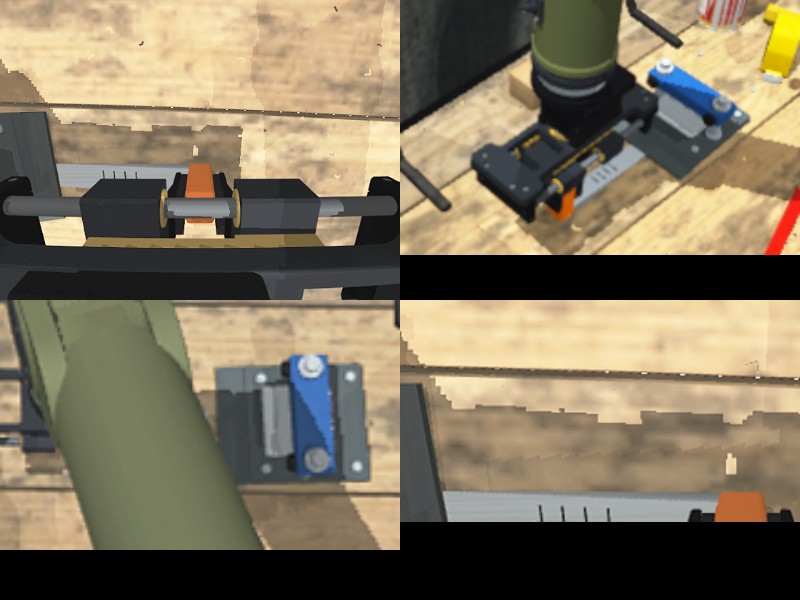

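The gauge is gripped squarely, level and in line with the mouth, and its tip is just at the bed's front edge. Next I slide it in to about 20 mm, before the plate starts to lift.

```bash
python3 -m inch '[[0.2,-6,-1.2,0,0,0],[0.7,-18,-1.2,0,0,0],[1.2,-30,-1.2,0,0,0],[1.6,-42,-1.2,0,0,0],[2,-52,-1.2,0,0,0],[2.4,-62,-1.2,0,0,0],[2.7,-70,-1.2,0,0,0],[3,-76,-1.2,0,0,0],[3.1,-81,-1.2,0,0,0],[3.1,-81,-1.2,0,0,0]]'
python3 -m inch '[[0.2,-4,0,0,0,0],[0.2,-5,0,0,0,0],[0.2,-5,0,0,0,0]]'
python3 - <<'E'
from h import *
s=ctrl.get_state(); print(s['ft_force'],s['torque'],s['position'])
E
```

```text
time: 7.55
position: [0.5135, -0.0748, 0.0514]
tool_rot: [-0.058, 3.141, 0.0]
ft_force: [0.0, -0.2, -1.7]
grip_width: 0.226
grip_force: 40.0
time: 7.92
position: [0.5137, -0.0795, 0.0514]
tool_rot: [-0.059, 3.141, 0.0]
ft_force: [0.1, -0.1, -2.1]
grip_width: 0.229
grip_force: 40.0
[ 0.07967173 -0.12515194 -2.08277969] [ 0.1588045  -0.0950219  -0.03891978] [ 0.5136798  -0.07951844  0.05137897]
```

```bash
for i in 1 2 3 4; do python3 -m inch '[[0.1,-2.5,0,0,0,0],[0.2,-5,0,0,0,0],[0.2,-5,0,0,0,0]]' | grep -E 'position|ft_f|grip_w'; done
```

```text
position: [0.5138, -0.0849, 0.0513]
ft_force: [-0.4, -0.0, -1.6]
grip_width: 0.223
position: [0.5141, -0.0899, 0.0514]
ft_force: [0.5, 0.1, -1.8]
grip_width: 0.228
position: [0.5142, -0.0948, 0.0513]
ft_force: [0.9, -0.5, -2.3]
grip_width: 0.229
position: [0.5143, -0.0995, 0.0511]
ft_force: [0.4, 0.5, -3.6]
grip_width: 0.225
```

```bash
for i in 1 2; do python3 -m inch '[[0.1,-2,0,0,0,0],[0.2,-4,0,0,0,0],[0.2,-4,0,0,0,0]]' | grep -E 'position|ft_f|grip_w|tool'; done
python3 - <<'E'
from h import *
s=ctrl.get_state(); print(s['torque'])
for n in('scene','top','wrist'): snap(n,n+'3')
a=cv2.imread('pics/scene3.png')[110:210,330:430];t=cv2.imread('pics/top3.png')[190:270,345:430];w=cv2.imread('pics/wrist3.png')
W=np.zeros((600,800,3),np.uint8);W[:400,:400]=cv2.resize(a,(400,400),interpolation=cv2.INTER_CUBIC);W[:376,400:]=cv2.resize(t,(400,376),interpolation=cv2.INTER_CUBIC)
W[400:600,:267]=cv2.resize(w,(267,200)); W[400:600,300:700]=cv2.resize(w[80:220,0:280],(400,200))
cv2.imwrite('pics/m3.png',W)
E
```

```text
position: [0.5145, -0.1027, 0.0512]
tool_rot: [0.06, -3.141, -0.002]
ft_force: [0.2, 4.5, -4.7]
grip_width: 0.225
position: [0.5148, -0.1078, 0.0512]
tool_rot: [0.058, -3.141, -0.0]
ft_force: [0.4, 3.9, -5.7]
grip_width: 0.225
[ 1.32507177 -0.08009965  0.05203184]
```

View pics/m3.png

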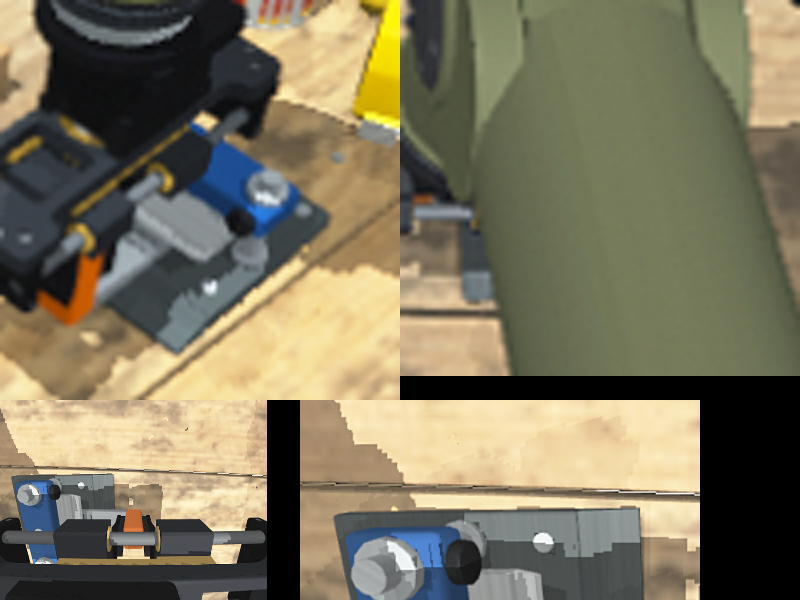

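Wrist view: the blade is under the plate, and the pin shows on the blue head at about (80,275) in full-frame wrist pixels. The push of 4 N began near 46-48 mm depth, so I'll continue in small steps and watch the pin.

```bash
for i in 1 2 3; do python3 -m inch '[[0.1,-2,0,0,0,0],[0.2,-4,0,0,0,0],[0.2,-4,0,0,0,0]]' | grep -E 'position|ft_f|grip_w|tool'; done
python3 - <<'E'
from h import *
s=ctrl.get_state(); print(s['torque'])
snap('wrist','wrist4')
w=cv2.imread('pics/wrist4.png')
W=np.zeros((600,800,3),np.uint8);W[:300,:400]=cv2.resize(w,(400,300));W[:600,400:]=cv2.resize(w[150:360,0:140],(400,600),interpolation=cv2.INTER_CUBIC)
w3=cv2.imread('pics/wrist3.png');W[300:,:400]=cv2.resize(w3[250:310,40:120],(400,300),interpolation=cv2.INTER_CUBIC)
cv2.imwrite('pics/m4.png',W)
E
```

```text
position: [0.515, -0.1118, 0.0513]
tool_rot: [0.059, -3.141, -0.0]
ft_force: [-0.6, 3.9, -7.7]
grip_width: 0.229
position: [0.5152, -0.1158, 0.0513]
tool_rot: [0.059, -3.141, -0.0]
ft_force: [0.9, 4.3, -7.1]
grip_width: 0.229
position: [0.5154, -0.1195, 0.0513]
tool_rot: [0.059, -3.141, -0.0]
ft_force: [0.4, 3.5, -8.1]
grip_width: 0.225
[ 1.58648147 -0.0751453   0.02563119]
```

View pics/m4.png

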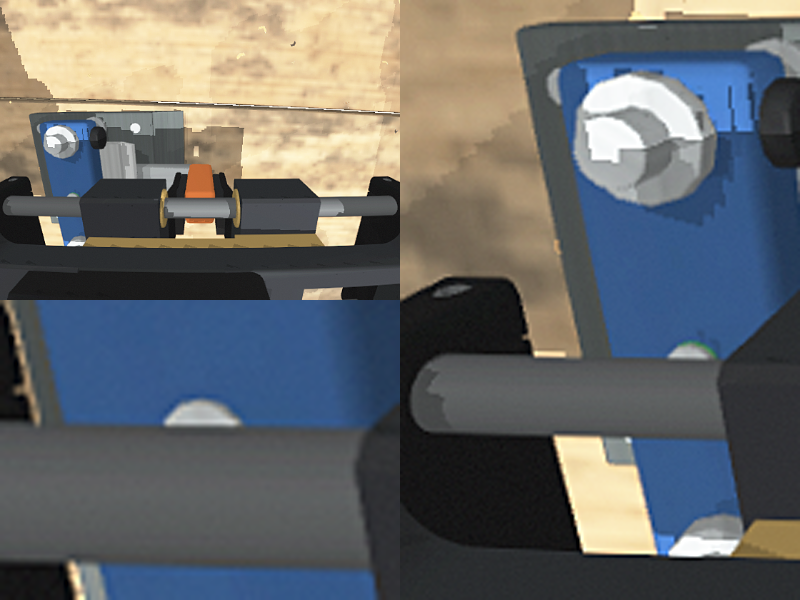

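The pin at crop (690,352) now shows a thin green line, so the lift is just past 1.5 mm. I'll push about 10 mm more, to roughly 3 mm of lift.

```bash
python3 -m inch '[[0.1,-2,0,0,0,0],[0.2,-4,0,0,0,0],[0.2,-6,0,0,0,0],[0.2,-6,0,0,0,0]]' | grep -E 'position|ft_f|tool'; python3 -m inch '[[0.1,-2,0,0,0,0],[0.2,-4,0,0,0,0],[0.2,-4,0,0,0,0],[0.2,-4,0,0,0,0],[0.2,-4,0,0,0,0],[0.2,-4,0,0,0,0]]'
python3 - <<'E'
from h import *
s=ctrl.get_state(); print(s['torque'])
snap('wrist','wrist5')
w=cv2.imread('pics/wrist5.png'); P=cloud('wrist5')
W=np.zeros((600,800,3),np.uint8);W[:600,:400]=cv2.resize(w[150:360,0:140],(400,600),interpolation=cv2.INTER_CUBIC)
W[:300,400:]=cv2.resize(w[245:290,65:125],(400,300),interpolation=cv2.INTER_CUBIC);W[300:,400:]=cv2.resize(w,(400,300))
cv2.imwrite('pics/m5.png',W)
E
```

```text
position: [0.5156, -0.1251, 0.0513]
tool_rot: [0.059, -3.141, -0.001]
ft_force: [0.2, 4.8, -8.0]
time: 12.75
position: [0.5158, -0.1288, 0.0512]
tool_rot: [0.06, -3.141, -0.001]
ft_force: [0.2, 6.4, -6.0]
grip_width: 0.223
grip_force: 40.0
[ 1.79056475 -0.12502713  0.02346853]
```

View pics/m5.png

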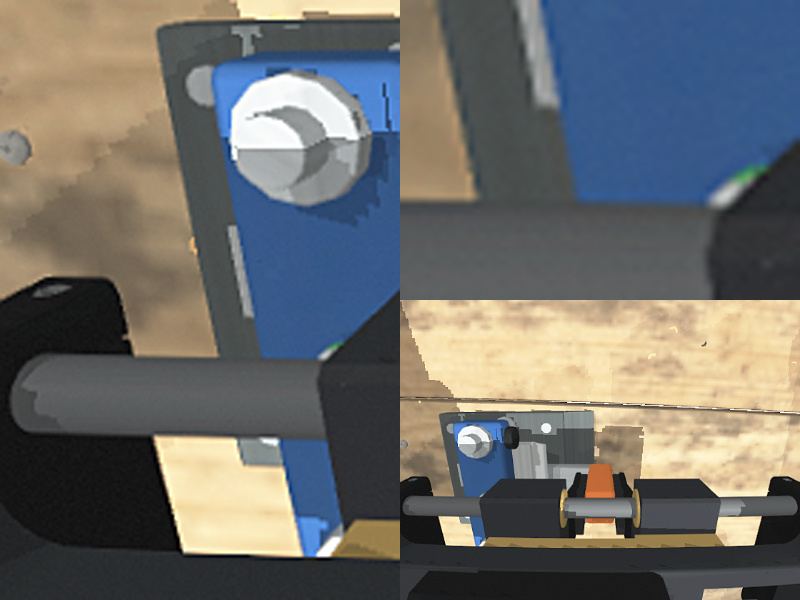

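The green band on the pin is clearly wider, no red shows, the push is a steady 6 N, and the gauge is firmly gripped about 75 mm in. I'm handing the job in.

Run:
```python
from h import *
s=ctrl.get_state(); print(abs(s['qd']).max(),s['grip_force'],s['position'])
print(ctrl.close_job())
```

```text
0.001789014801995194 40.042597968131304 [ 0.51574922 -0.12886632  0.05123423]
the job is handed in; nothing more can be done
None
```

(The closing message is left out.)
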